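# Fold the angle finder and the bit box shut and stow them in their case

## Robot

A 6-joint arm with a two-finger parallel gripper is mounted at the origin on the work surface. World frame = base frame: x ahead of the robot, y to its left, z up, the work surface at z = 0. Lengths are in m, angles in rad, forces in N, time in s.
With the tool pointing down it reaches from about 0.35 to 0.775 m from the base axis. Payload 7.3 kg.
Tool frame: the origin (TCP) lies on the centre line of the jaws, within the pads' length; the fingertips stand 11 mm ahead of it and the grasp point (between the pads) lies 8 mm behind it; y points along the fingers, z is the direction in which the jaws open and shut, and the axes are right-handed (so a half turn about y gives the same grasp; the last joint's range is limited). The gripper opens to 92 mm and grips with 3 to 60 N. Pads are 19 mm wide; open, the fingers measure 130 mm over their backs; the gripper's body (75 mm by 190 mm) begins 47 mm behind the grasp point.
Start: joints at [1.072, 0.342, 1.524, -0, 1.275, -0.146], TCP at [0.181, 0.493, 0.202] pointing down, gripper open.
Joint ranges: [-2.53, 2.53], [-0.77, 2.02], [0.04, 2.7], [-1, 4.14], [0.28, 2.66], [-3.11, 3.11]. Speed limits (rad/s): [2.57, 2.57, 3.14, 3.14, 3.14, 3.14].

## Interface

Orientations are given as [roll, pitch, yaw] about the fixed x, y, z axes, in that order (R = Rz(yaw) Ry(pitch) Rx(roll)).
In Python, from cell import robot, cams gives the robot as it stands.
- The arm moves only by the tool apply_moves, never from a script. Its argument "plan" is a list of rows, each a list of 7 numbers: the shift along the tool's x, y, z in m, then the turn, a rotation vector about the tool's x, y, z in degrees, then the gripper command: -1 is fully open, 1 is shut, values between are in proportion. A call has exactly 5 rows; each row is the pose to reach, as a shift and turn from the pose commanded when the call began, along the tool's axes at that moment; what a row does not reach only later rows make up. A row lasts 1/8 s, in which the tool goes at most 62.5 mm and 10.7 degrees, less where a joint would pass 70% of its speed; a pose out of reach is approached as far as the arm can. A call with a gripper value outside its range is refused whole. The fingers move at their own pace and stop on an object; "squeeze" is the grip in N (left out, the last holds). Time passes only in rows, so rows that repeat a pose let the fingers close, or fill a call up. It gives the time, the measured TCP pose, the force and the opening at its end, in the units of the state.
- robot.observe(): the state, without advancing time (a new reading comes with each control period).
- cams.read_camera(name): name is "scene" or "top" or "wrist"; returns the picture (384x512x3 uint8, blue, green, red); there is no depth.
- cams.calibration(name): a dict with "fx", "fy", "cx", "cy" (pixels), "extrinsics" (4x4, takes a point from world to camera coordinates); the wrist camera has in their place "T_tool_cam" (4x4, takes a point from camera to tool coordinates, whose origin is the TCP and whose axes are the tool frame's). Camera axes: x right, y up, looking along -z (the intrinsics and any distortion apply to the point x, -y, -z); pixel columns grow to the right and rows downward; lengths in m; the calibration is good to about 2 mm. A picture is of the moment at which its call begins: read the wrist's pose just before it. calibration takes no time and is no camera call.
- robot.hand_in(): hands the job in, once; it reports no verdict.
The state is a dict: "time": time; "qpos": joint angles; "qvel": joint speeds; "joint_efforts": joint torques, N m; "tool_pos": TCP position; "tool_rot": TCP orientation; "contact_force": force on the tool from outside, world axes, zero at the start; "torque": the same for the moment, N m; "opening": finger opening in m.
Only numpy, scipy, OpenCV 4.12 (cv2) and the standard library are available. Lean on these libraries where they do the work, as an engineer would, in place of code of your own. Each camera call takes 0.05 s, during which the arm holds its last target. There are 200 camera calls.

## Task

Put the two open tools away in the red case: fold the angle finder's yellow leg fully against its other leg and shut the bit box's orange lid, each where it lies on the bench before you pick it up. Then lay the folded angle finder flat in the long pocket and set the shut bit box upright in the short pocket, each all the way down and not dropped. Leave the spray can, the jar and the tape roll where they are.

Things in the scene. Friction and masses are not known exactly. Their poses are not given: they have to be found in the camera images.
- finder: angle finder flat on the bench: bare aluminium base leg, yellow leg, round black hub (46 mm dia, centre y +65 mm); 24 mm high, 440 g. Origin: underside, middle (and balance point) of the folded outline, 46 mm wide (local x), 173 mm long (y -85 at the leg ends to +88 at the hub). Base leg: x -23 to -1 mm; yellow leg folded: x +1 to +23 mm. z up. Once folded, grip it across x
- finder_leg (a joint): angle of the yellow leg, rad: 0 = folded against and parallel to the base leg (a stop); grows, counter-clockwise from above, as the leg swings out to the finder's +x, up to 1.8. Light friction hinge (0.03 N m): stays where left; about 1 N at the tip pushes it shut while the base leg lies still
- finder_hinge (a point): hinge axis of the angle finder, vertical, on the underside at local (0, +65) mm of the finder
- finder_leg_tip (a point): free end of the yellow leg, mid-width and mid-height, 150 mm from the hinge along the leg (12 mm to the side of the hinge line); the leg is 22 mm wide and its outer side lies 23 mm from the parallel line through the hinge
- bitbox: black box of driver bits, 56 mm deep (local x), 90 mm wide (y), base 26 mm high, 36 mm high with the lid shut; 435 g. Origin: centre of its underside; z up. The lid is hinged along its +x upper edge (x = +28 mm, z = 26 mm). Once shut, grip it across its 56 mm depth
- bitbox_lid (a joint): angle of the orange lid, rad: 0 = shut; grows as it swings up and over to the box's +x (1.57 upright, up to 2.5 leaning back). The lid is 56 mm long, 10 mm thick. A friction hinge (0.02 N m) holds it at any angle: push it over from behind, then press it down until shut (about 1 N at its edge)
- lid_edge (a point): middle of the lid's free edge, 56 mm from the hinge axis, mid-thickness
- case: heavy fixed red case, pocket floors lined black, 236 by 228 mm, rim 42 mm high, grey insert with its top 36 mm above the bench. Origin: centre of its underside. Two pockets run along local y, 30 mm deep, floor 6 mm above the bench. Midway along, finger recesses 64 mm wide (y) and as deep as the pockets reach 25 mm or more past each pocket's long edges in local x
- long_pocket (a point): centre of the floor of the long pocket, for the angle finder: 60 mm (local x) by 190 mm (local y). The folded finder may lie either way round; its origin belongs at this point
- short_pocket (a point): centre of the floor of the short pocket, for the bit box: 72 mm (local x) by 110 mm (local y). The box may stand either way round; its origin belongs at this point
- spraycan: upright spray can with a blue band, 60 mm in diameter, 120 mm high; origin at the centre of its underside; leave alone
- jar: upright jar with a yellow band, 64 mm in diameter, 75 mm high; origin at the centre of its underside; leave alone
- tape: blue tape roll lying flat, 90 mm in diameter, 25 mm high; origin at the centre of its underside; leave alone
Things that resemble listed ones, but are neither listed nor needed, are in the scene too. There is more than one size of the finder; the one meant has the size given above. Leave any pink look-alike of the bitbox alone.

How it is judged:
By the outcome, as a careful person would: the job done as asked, in the order asked, and still so for the second after the job is handed in, with the robot touching nothing.
It also fails if it takes over 72 s, if anything falls off the work surface, if the arm or the gripper's body presses on something with over 40 N, if the wrist force passes 120 N, or if a joint passes its speed limit or range.

## Working session

There is one attempt and no reset: what is moved stays moved. The work goes in short steps, Python scripts to look and compute and a tool call to move; the robot and the scene stay as the last step left them, time stands still between calls to the robot, and variables do not carry over. Pictures are saved under pics/ and viewed, about 8 in all and at most 12, crops included, and the job is handed in when it is done.

Besides the shell and the picture viewer there is one more tool, called after "Emit:" as name(argument=value, ...) on one line, values as JSON. apply_moves: Moves the arm, as the interface text tells. Its arguments: {"type":"object","properties":{"plan":{"type":"array","items":{"type":"array","items":{"type":"number"}}},"squeeze":{"type":"number"}},"required":["plan"]}

```bash
ls; mkdir -p pics
python3 - <<'E'
from cell import robot, cams
import cv2
s=robot.observe(); print({k:s[k] for k in ("time","tool_pos","tool_rot","opening")})
for n in ("top","scene"):
    c=cams.calibration(n); print(n,{k:(v.round(4).tolist() if hasattr(v,'round') and hasattr(v,'tolist') else v) for k,v in c.items()})
    cv2.imwrite(f"pics/{n}0.png",cams.read_camera(n))
print(cams.calibration("wrist"))
im=cv2.imread("pics/top0.png"); cv2.imwrite("pics/top0b.png",cv2.resize(im,(800,600),interpolation=cv2.INTER_CUBIC))
E
```

```text
pics
{'time': 0.0, 'tool_pos': array([0.18115526, 0.49224803, 0.20083303]), 'tool_rot': array([-1.57239021e+00,  2.11831585e-04, -3.52830067e-01]), 'opening': 0.0916437671826181}
top {'fx': 407.2654986862901, 'fy': 407.2654986862901, 'cx': 263.1427425506385, 'cy': 188.19641310316496, 'extrinsics': [[-0.0152, -0.9999, -0.0055, 0.006], [0.9883, -0.0158, 0.152, -0.5487], [-0.1521, -0.0031, 0.9884, -1.1782], [0.0, 0.0, 0.0, 1.0]]}
scene {'fx': 458.38637870364346, 'fy': 458.38637870364346, 'cx': 252.54623676061317, 'cy': 194.50763573889463, 'extrinsics': [[0.7468, 0.665, 0.0071, -0.4083], [-0.546, 0.607, 0.5774, 0.2822], [0.3797, -0.4351, 0.8164, -1.3883], [0.0, 0.0, 0.0, 1.0]]}
{'fx': 321.3012358629867, 'fy': 321.3012358629867, 'cx': 257.84014379431613, 'cy': 192.4176445691579, 'T_tool_cam': array([[-2.65538153e-04, -9.68382119e-01, -2.49471442e-01,
        -6.67091809e-02],
       [-9.99984396e-04,  2.49471583e-01, -9.68381603e-01,
        -1.83909133e-01],
       [ 9.99999465e-01, -7.67471352e-06, -1.03461123e-03,
        -6.23779459e-04],
       [ 0.00000000e+00,  0.00000000e+00,  0.00000000e+00,
         1.00000000e+00]])}
```

View pics/top0b.png

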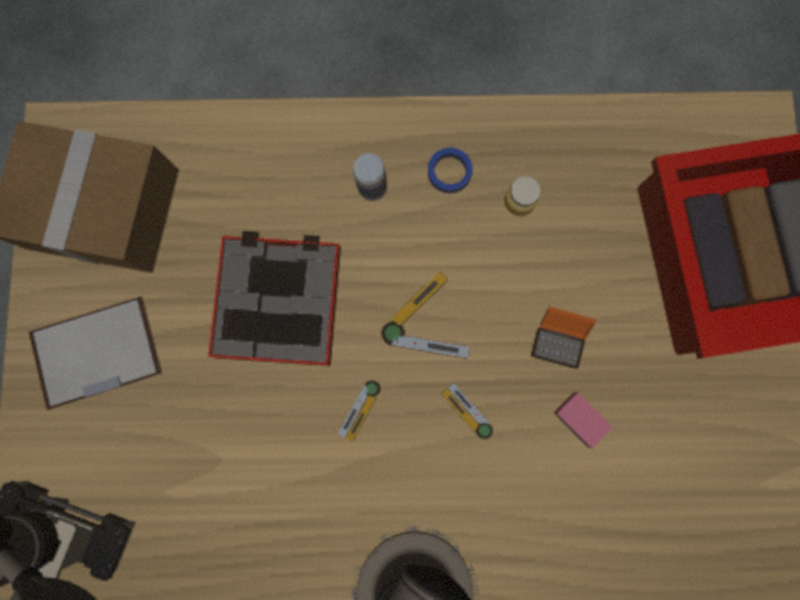

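View pics/scene0.png

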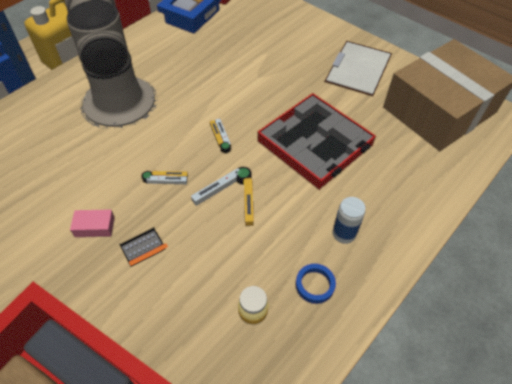

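Finder candidates in top0b: the large open one (hub 392,332) and two small folded ones (372,388 and 484,430). Box candidates: the black and orange one (560,337) and a pink block (584,420). I choose the large open finder and the orange-lidded box. The case is at about (275,300), with the long pocket on the near side. Next I measure them.

```bash
cat > h.py <<'E'
import numpy as np, cv2
from scipy.spatial.transform import Rotation as R
from cell import robot, cams
def ray(name,uv,state=None):
    c=cams.calibration(name); uv=np.atleast_2d(np.asarray(uv,float))
    d=np.c_[(uv[:,0]-c["cx"])/c["fx"],-(uv[:,1]-c["cy"])/c["fy"],-np.ones(len(uv))]
    if name=="wrist":
        T=np.eye(4); T[:3,:3]=R.from_euler("xyz",state["tool_rot"]).as_matrix(); T[:3,3]=state["tool_pos"]
        M=T@c["T_tool_cam"]
    else: M=np.linalg.inv(c["extrinsics"])
    return M[:3,3], d@M[:3,:3].T
def px2w(name,uv,z,state=None):
    o,d=ray(name,uv,state); t=(z-o[2])/d[:,2]; return o+d*t[:,None]
def w2px(name,p,state=None):
    c=cams.calibration(name); p=np.atleast_2d(p)
    if name=="wrist":
        T=np.eye(4); T[:3,:3]=R.from_euler("xyz",state["tool_rot"]).as_matrix(); T[:3,3]=state["tool_pos"]
        E=np.linalg.inv(T@c["T_tool_cam"])
    else: E=np.asarray(c["extrinsics"])
    q=p@E[:3,:3].T+E[:3,3]
    return np.c_[c["cx"]-c["fx"]*q[:,0]/q[:,2], c["cy"]+c["fy"]*q[:,1]/q[:,2]]
def plan(pos,rot=None,s=None):
    """shift (tool axes, mm) and turn (deg) from current pose to world pos / rotation matrix"""
    s=s or robot.observe(); A=R.from_euler("xyz",s["tool_rot"]); 
    out=(A.inv().apply(np.array(pos)-s["tool_pos"])*1000).round(1)
    tr=(A.inv()*R.from_matrix(rot)).as_rotvec(degrees=True).round(2) if rot is not None else None
    return out,tr
def down(jaw):
    """tool pointing down, jaw axis (tool z) at world angle jaw (rad)"""
    z=np.array([np.cos(jaw),np.sin(jaw),0]); y=np.array([0,0,-1.]); return np.c_[np.cross(y,z),y,z]
E
python3 - <<'E'
from h import *
im=cv2.imread("pics/top0.png"); hsv=cv2.cvtColor(im,cv2.COLOR_BGR2HSV)
def blobs(lo,hi,z,tag,box=None,mina=25):
    m=cv2.inRange(hsv,lo,hi); 
    if box: k=np.zeros_like(m);k[box[1]:box[3],box[0]:box[2]]=255;m&=k
    cs,_=cv2.findContours(m,cv2.RETR_EXTERNAL,cv2.CHAIN_APPROX_NONE)
    for c in cs:
        if cv2.contourArea(c)<mina: continue
        r=cv2.minAreaRect(c); p=px2w("top",cv2.boxPoints(r),z)[:,:2]; e=p[1]-p[0],p[2]-p[1]
        print(tag,"px",np.round(r[0],1),"ctr",p.mean(0).round(4),"sides",[round(np.hypot(*x),4) for x in e],"ang",[round(np.degrees(np.arctan2(x[1],x[0])),1) for x in e])
blobs((18,140,110),(30,255,255),.024,"yellow",(200,160,350,290))
blobs((5,190,140),(14,255,255),.04,"orange",(300,160,420,260))
blobs((50,60,20),(85,255,255),.024,"hub",(200,160,350,290))
blobs((90,5,140),(130,80,255),.024,"white",(200,160,350,290))
blobs((0,190,90),(4,255,255),.042,"case",(120,140,225,240))
blobs((0,0,0),(180,90,45),.006,"pocket",(130,140,225,240))
blobs((0,0,0),(180,255,75),.026,"bitbox",(330,205,385,240))
E
```

```text
yellow px [230.6 267.3] ctr [0.3169 0.097 ] sides [np.float64(0.091), np.float64(0.0146)] ang [np.float64(-29.2), np.float64(-118.9)]
yellow px [294.1 261.9] ctr [ 0.3297 -0.0907] sides [np.float64(0.0143), np.float64(0.0916)] ang [np.float64(-50.5), np.float64(-139.9)]
yellow px [268. 191.] ctr [ 0.5429 -0.0174] sides [np.float64(0.1297), np.float64(0.0217)] ang [np.float64(-45.6), np.float64(-136.6)]
hub px [309.5 275. ] ctr [ 0.2909 -0.135 ] sides [np.float64(0.0187), np.float64(0.0184)] ang [np.float64(-46.9), np.float64(-135.8)]
hub px [237.5 248. ] ctr [0.3727 0.0764] sides [np.float64(0.0149), np.float64(0.0177)] ang [np.float64(-90.9), np.float64(179.6)]
hub px [251.  212.5] ctr [0.478  0.0352] sides [np.float64(0.0277), np.float64(0.0278)] ang [np.float64(-45.6), np.float64(-135.9)]
pocket px [173.5 209.2] ctr [0.4936 0.2732] sides [np.float64(0.0591), np.float64(0.1926)] ang [np.float64(-2.1), np.float64(-94.7)]
pocket px [176.9 176.7] ctr [0.5949 0.2647] sides [np.float64(0.0792), np.float64(0.1093)] ang [np.float64(-5.7), np.float64(-98.2)]
bitbox px [356.5 222.3] ctr [ 0.4435 -0.2805] sides [np.float64(0.057), np.float64(0.0921)] ang [np.float64(-17.3), np.float64(-106.0)]
```

Run:
```python
from h import *
print(plan((.48,-.02,.2),down(np.radians(48))))
```

```text
(array([ 457.4,    1.3, -377.5]), array([ 0.08, 21.79,  0.  ]))
```

Emit:
apply_moves(plan=[[0.047,0,-0.039,0,0,0,1],[0.094,0,-0.078,0,0,0,1],[0.141,0,-0.117,0,0,0,1],[0.188,0,-0.156,0,0,0,1],[0.235,0,-0.195,0,0,0,1]])

```text
time: 0.72
tool_pos: [0.3351, 0.2267, 0.2015]
tool_rot: [-1.571, -0.0, -0.352]
contact_force: [1.8, -0.4, -0.6]
opening: 0.0459
```

Emit:
apply_moves(plan=[[0.047,0,-0.039,0,5,0,1],[0.094,0,-0.078,0,10,0,1],[0.141,0,-0.117,0,16,0,1],[0.188,0,-0.156,0,22,0,1],[0.222,0,-0.182,0,22,0,1]])

```text
time: 1.35
tool_pos: [0.4807, -0.0215, 0.2012]
tool_rot: [-1.571, 0.0, -0.74]
contact_force: [-0.2, 0.9, 0.5]
opening: 0.001
```

Run:
```python
from h import *
import pickle
s=robot.observe(); im=cams.read_camera("wrist"); cv2.imwrite("pics/w1.png",im); pickle.dump(s,open("w1.pkl","wb"))
print(s["time"],s["tool_pos"],s["tool_rot"],s["opening"])
cv2.imwrite("pics/w1b.png",cv2.resize(im,(800,600),interpolation=cv2.INTER_CUBIC))
```

```text
1.35 [ 0.48068131 -0.02145381  0.20119119] [-1.57097817e+00  2.99888248e-04 -7.39814174e-01] 0.0010398841194835464
```

View pics/w1b.png

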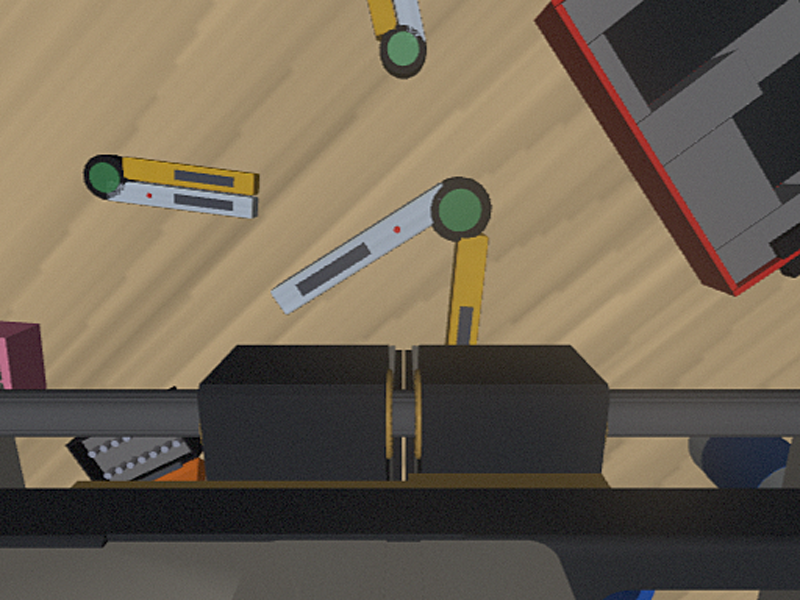

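The wrist view shows the open finder: hub (461,209), bare leg end (279,303), yellow leg going down from the hub to behind the fingers at (467,345). Next I measure it and view one crop of the scene camera for the finger shape and the lid.

Run:
```python
from h import *
import pickle
s=pickle.load(open("w1.pkl","rb")); k=.64
P=lambda uv:px2w("wrist",np.array(uv)*k,.024,s)[:,:2]
hub=P([(461,209)])[0]; print("hub",hub)
im=cv2.imread("pics/w1.png");hsv=cv2.cvtColor(im,cv2.COLOR_BGR2HSV)
m=cv2.inRange(hsv,(50,80,60),(85,255,255)); m[:, :250]=0; m[:100]=0
print("hubseg",P([np.array(cv2.moments(m,True)["m10"]/cv2.moments(m,True)["m00"])/k*np.array([1,0])+np.array([0,1])*cv2.moments(m,True)["m01"]/cv2.moments(m,True)["m00"]/k])[0])
ends=P([(272,292),(289,314),(443,183)]); print("base leg end",ends[:2],"width",np.hypot(*(ends[0]-ends[1])))
e=ends[:2].mean(0)
# base leg mid end is local (-12,-85), hub (0,65): angle
v=e-hub; print("len",np.hypot(*v)); L=np.array([-12,-150.]); a=np.arctan2(v[1],v[0])-np.arctan2(L[1],L[0]); print("finder yaw",np.degrees(a)%360)
y=P([(456,237),(488,237),(449,343),(477,343)]); print("yellow",y); 
for i,j in((0,2),(1,3)): d=y[j]-y[i]; print(np.degrees(np.arctan2(d[1],d[0])))
t=cv2.imread("pics/top0.png"); th=cv2.cvtColor(t,cv2.COLOR_BGR2HSV); m=cv2.inRange(th,(18,140,110),(30,255,255)); m[:160]=0;m[232:]=0;m[:,:240]=0;m[:,300:]=0
p=px2w("top",np.argwhere(m)[:,::-1],.024)[:,:2]; c=p.mean(0); w=np.linalg.svd(p-c,full_matrices=False)[2][0]; print("top yellow",c,np.degrees(np.arctan2(w[1],w[0])))
im=cams.read_camera("scene"); cv2.imwrite("pics/s1.png",im); cv2.imwrite("pics/s1b.png",cv2.resize(im[70:270,100:340],(720,600),interpolation=cv2.INTER_CUBIC))
```

```text
hub [0.47816984 0.03629168]
hubseg [0.47811202 0.03485219]
base leg end [[ 0.42987375 -0.10644161]
 [ 0.4501936  -0.10925916]] width 0.020514267463022862
len 0.14910165385850171
finder yaw 349.7545343946293
yellow [[ 0.49080531  0.02067128]
 [ 0.50631936  0.0376758 ]
 [ 0.5480967  -0.03591854]
 [ 0.56242548 -0.02021565]]
-44.6470335478358
-45.89724309604319
top yellow [ 0.53974439 -0.014304  ] 133.0580003438972
```

View pics/s1b.png

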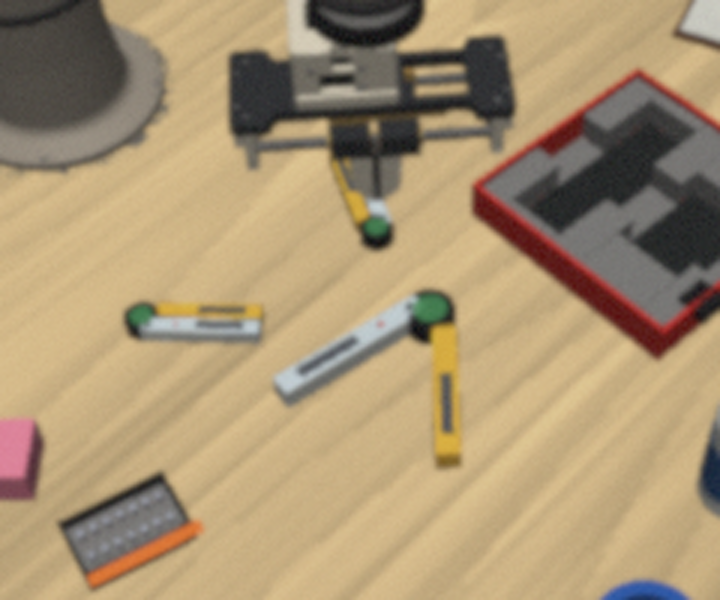

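Run:
```python
from h import *
for n,uv,z in(("can",(369,160),.12),("jar",(526,190),.075),("tape",(450,170),.02),("can_scene",None,0)):
    if uv: print(n,px2w("top",np.array(uv)*.64,z)[0].round(3))
H=np.array([.478,.035]); r_=lambda a:np.array([np.cos(a),np.sin(a)])
def pt(phi,r=.12,D=.04): a=np.radians(phi); return H+r*r_(a)+D*r_(a+np.pi/2)
p0=pt(-45.5,.12,.065); print("start",p0,plan((*p0,.1),down(np.radians(-10.25))))
Rt=down(np.radians(-10.25))
for phi in (-45.5,-55,-65,-75,-83,-90): d=np.append(pt(phi)-p0,0); print(phi,pt(phi).round(3),(Rt.T@d*1000).round(1))
```

```text
can [0.789 0.071 0.12 ]
jar [ 0.741 -0.225  0.075]
tape [ 0.803 -0.085  0.02 ]
start [ 0.60847039 -0.00503095] (array([ 81.8, 100.8,  98.6]), array([1.000e-02, 5.779e+01, 5.000e-02]))
-45.5 [ 0.591 -0.023] [ 20.4   0.  -14.4]
-55 [ 0.58 -0.04] [ 39.9   0.  -22.1]
-65 [ 0.565 -0.057] [ 58.7   0.  -33.6]
-75 [ 0.548 -0.071] [ 75.3   0.  -48.1]
-83 [ 0.532 -0.079] [ 86.6   0.  -61.7]
-90 [ 0.518 -0.085] [ 94.8   0.  -74.8]
```

Emit:
apply_moves(plan=[[0.02,0,0.025,0,10.5,0,1],[0.04,0.02,0.05,0,21,0,1],[0.06,0.05,0.075,0,31.5,0,1],[0.08,0.08,0.099,0,42,0,1],[0.082,0.1,0.099,0,52.5,0,1]])

```text
time: 2.08
tool_pos: [0.6075, 0.0006, 0.0991]
tool_rot: [-1.573, 0.001, -1.658]
contact_force: [-0.3, 0.3, 0.5]
opening: 0.0003
```

Emit:
apply_moves(plan=[[0,0.03,0,0,5.3,0,1],[0,0.06,0,0,5.3,0,1],[0,0.082,0,0,5.3,0,1],[0,0.083,0,0,5.3,0,1],[0,0.083,0,0,5.3,0,1]])

```text
time: 2.7
tool_pos: [0.6075, -0.0003, 0.0193]
tool_rot: [-1.57, 0.0, -1.745]
contact_force: [-1.0, 0.4, 0.7]
opening: 0.0005
```

Emit:
apply_moves(plan=[[0.025,0,-0.013,0,0,0,1],[0.044,0,-0.02,0,0,0,1],[0.063,0,-0.032,0,0,0,1],[0.08,0,-0.046,0,0,0,1],[0.091,0,-0.06,0,0,0,1]])

```text
time: 3.32
tool_pos: [0.5323, -0.0812, 0.0195]
tool_rot: [-1.569, -0.0, -1.747]
contact_force: [0.1, -0.2, 0.6]
opening: 0.0003
```

Emit:
apply_moves(plan=[[0.004,0,-0.006,0,0,0,1],[0.008,0,-0.013,0,0,0,1],[0.008,0,-0.013,0,0,0,1],[0.008,0,0.01,0,0,0,1],[0.008,-0.06,0.01,0,0,0,1]])

```text
time: 3.95
tool_pos: [0.539, -0.0886, 0.0738]
tool_rot: [-1.582, 0.002, -1.745]
contact_force: [-0.4, -0.0, 1.6]
opening: 0.0003
```

Run:
```python
from h import *
im=cams.read_camera("wrist");s=robot.observe(); print(s["time"],s["tool_pos"],s["tool_rot"])
import pickle; pickle.dump(s,open("w2.pkl","wb")); cv2.imwrite("pics/w2.png",im)
t=cams.read_camera("top"); a=cv2.resize(im,(512,384)); b=cv2.resize(t[150:246,200:328],(512,384),interpolation=cv2.INTER_CUBIC)
cv2.imwrite("pics/w2b.png",cv2.resize(np.vstack([a,b]),(400,600)) if 0 else np.hstack([cv2.resize(a,(480,360)),cv2.resize(b,(320,240))[0:240]]) if 0 else cv2.resize(im,(800,600)))
```

```text
4.0 [ 0.54436057 -0.09004627  0.08459111] [-1.56454347e+00 -5.46790884e-04 -1.74486572e+00]
```

View pics/w2b.png

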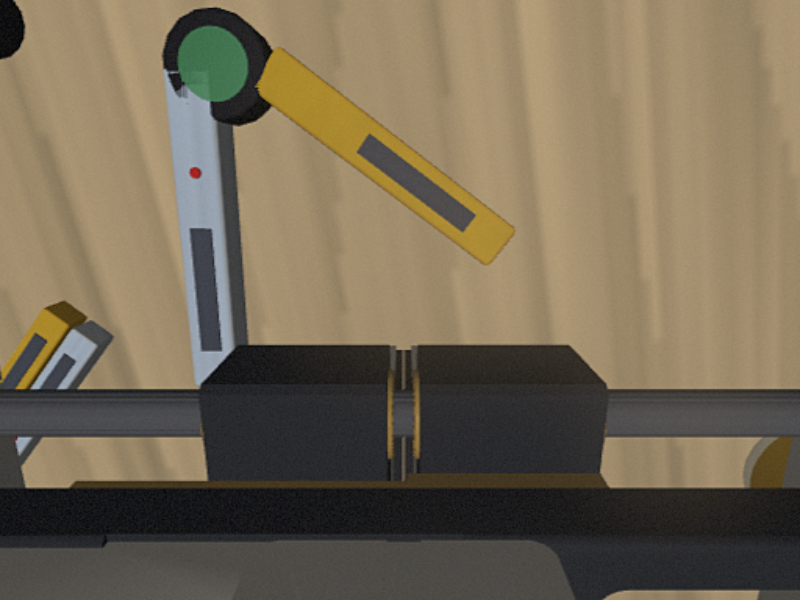

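Run:
```python
from h import *
import pickle
s=pickle.load(open("w2.pkl","rb"))
for z in (0.024,):
  p=px2w("wrist",np.array([(213,63),(515,231),(488,265),(283,47),(189,230),(200,350)])*.64,z,s)[:,:2]; print(p.round(4)); 
  d=p[1]-p[3]; print(np.degrees(np.arctan2(d[1],d[0]))); d=p[5]-p[4]; print(np.degrees(np.arctan2(d[1],d[0]))); print(np.hypot(*(p[1]-p[2])), np.hypot(*((p[1]+p[2])/2-p[0])))
# where expected
print(w2px("wrist",[(.478,.035,.024),(.4664,-.029,.024),(.53,-.08,.02)],s)/.64)
```

```text
[[ 0.4807  0.0362]
 [ 0.6051 -0.0618]
 [ 0.59   -0.0762]
 [ 0.513   0.0372]
 [ 0.4495 -0.0339]
 [ 0.438  -0.0944]]
-47.08625686996832
-100.7855990134445
0.02085557879512817 0.15717151800093224
[[207.79738661  66.91048205]
 [220.1963996  213.73957587]
 [370.75692072 291.08254884]]
```

Run:
```python
from h import *
im=cams.read_camera("scene"); cv2.imwrite("pics/s2.png",im); cv2.imwrite("pics/s2b.png",cv2.resize(im[90:270,140:340],(800,600*180*4//600),interpolation=cv2.INTER_CUBIC) if 0 else cv2.resize(im[110:260,150:350],(800,600),interpolation=cv2.INTER_CUBIC))
s=robot.observe(); print(s["time"],s["tool_pos"],w2px("scene",[s["tool_pos"],s["tool_pos"]-[0,0,.011]]))
```

```text
4.1 [ 0.54339015 -0.08985298  0.08105904] [[226.27439398 203.98367991]
 [226.45855238 206.5870541 ]]
```

View pics/s2b.png

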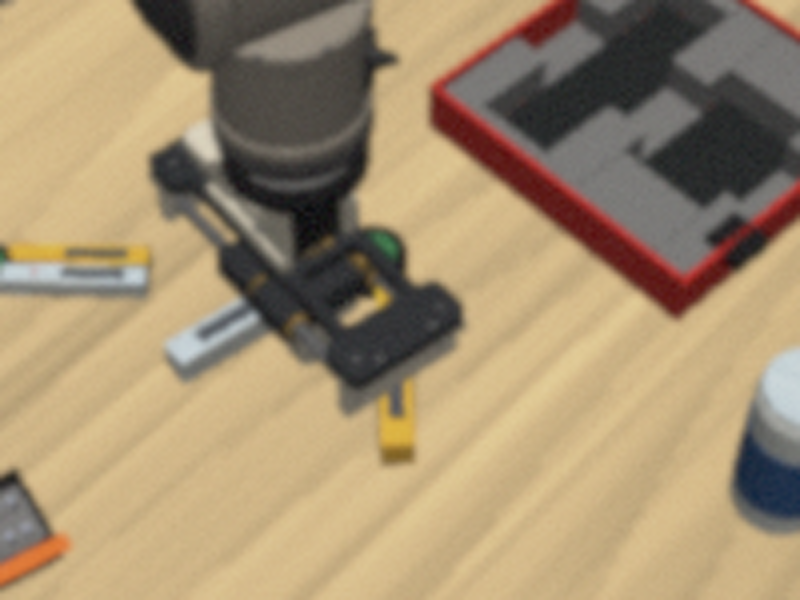

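Run:
```python
from h import *
for p in ((.4807,-.0215,.2012),):
    for dz in (.011,0,-.03,-.063): print(dz,(w2px("scene",[np.array(p)-[0,0,dz]])-[100,70])*3)
s=robot.observe()
for dz in (.011,0,-.03,-.063): print(dz,(w2px("scene",[s["tool_pos"]-[0,0,dz]])-[150,110])*4)
```

```text
0.011 [[375.36384897 219.67045743]]
0 [[374.75262703 209.86938024]]
-0.03 [[373.03028459 182.25124322]]
-0.063 [[371.03634757 150.27802771]]
0.011 [[305.83420954 386.3482164 ]]
0 [[305.09757594 375.93471965]]
-0.03 [[303.02466503 346.63080109]]
-0.063 [[300.63007389 312.7794168 ]]
```

Run:
```python
from h import *
s=robot.observe()
for f,p in (("s1",np.array((.4807,-.0215,.2012))),("s2",s["tool_pos"])):
    im=cv2.imread(f"pics/{f}.png"); 
    for dz in np.arange(-.05,.03,.006):
        u,v=w2px("scene",[p-[0,0,dz]])[0]; print(f,round(dz,3),int(u),int(v),[im[int(round(v)),int(round(u))+k].tolist() for k in (-3,-1,0,1,3)])
```

```text
s1 -0.05 223 124 [[96, 105, 109], [87, 95, 99], [62, 66, 70], [51, 57, 58], [85, 94, 97]]
s1 -0.044 224 126 [[97, 106, 110], [87, 96, 99], [64, 69, 72], [51, 50, 53], [85, 94, 98]]
s1 -0.038 224 128 [[98, 108, 112], [87, 94, 99], [63, 70, 75], [49, 54, 54], [86, 92, 97]]
s1 -0.032 224 130 [[96, 106, 111], [90, 98, 103], [70, 75, 79], [53, 57, 58], [88, 95, 100]]
s1 -0.026 224 132 [[98, 107, 111], [88, 97, 101], [75, 83, 84], [62, 62, 63], [82, 90, 95]]
s1 -0.02 224 133 [[98, 109, 114], [79, 85, 89], [65, 70, 69], [65, 70, 72], [96, 109, 115]]
s1 -0.014 224 135 [[131, 142, 146], [135, 138, 136], [130, 131, 131], [132, 132, 130], [120, 145, 159]]
s1 -0.008 224 137 [[134, 158, 170], [203, 201, 190], [207, 205, 194], [205, 204, 193], [167, 183, 191]]
s1 -0.002 224 139 [[126, 163, 184], [201, 200, 189], [208, 204, 192], [209, 207, 196], [183, 192, 192]]
s1 0.004 224 141 [[76, 146, 178], [142, 145, 139], [152, 153, 142], [162, 161, 151], [174, 177, 171]]
s1 0.01 225 142 [[60, 104, 100], [80, 116, 73], [81, 117, 70], [88, 121, 79], [128, 143, 120]]
s1 0.016 225 144 [[66, 104, 57], [79, 123,
[... 900 characters left out ...]
37, 183, 210], [130, 173, 198], [133, 176, 201], [127, 172, 195], [124, 166, 190]]
s2 -0.002 226 203 [[133, 181, 205], [131, 177, 202], [131, 174, 201], [127, 171, 196], [125, 168, 192]]
s2 0.004 226 204 [[133, 179, 205], [129, 174, 199], [127, 170, 197], [129, 172, 195], [127, 170, 195]]
s2 0.01 226 206 [[132, 177, 202], [127, 172, 196], [130, 174, 199], [128, 172, 198], [131, 176, 202]]
s2 0.016 226 207 [[129, 172, 197], [136, 181, 208], [137, 184, 210], [137, 183, 210], [137, 184, 211]]
s2 0.022 226 209 [[133, 178, 204], [138, 185, 212], [139, 185, 213], [138, 185, 213], [138, 184, 211]]
s2 0.028 226 210 [[137, 184, 210], [137, 184, 211], [136, 184, 211], [137, 183, 210], [139, 185, 211]]
```

Both views agree: the visible fingertips end about 17 mm *behind* the reported TCP, not 11 mm ahead, so the fingers swept over the leg without touching it. I'll repeat the sweep 28 mm lower and check the force on the way down.

Emit:
apply_moves(plan=[[-0.045,0,0.025,0,0,0,1],[-0.095,0,0.049,0,0,0,1],[-0.095,0.03,0.049,0,0,0,1],[-0.095,0.06,0.049,0,0,0,1],[-0.095,0.08,0.049,0,0,0,1]])

```text
time: 4.72
tool_pos: [0.6043, -0.0037, -0.004]
tool_rot: [-1.574, 0.0, -1.745]
contact_force: [0.1, 0.4, -0.5]
opening: 0.0003
```

Emit:
apply_moves(plan=[[0,0.003,0,0,0,0,1],[0,0.006,0,0,0,0,1],[0,0.009,0,0,0,0,1],[0,0.009,0,0,0,0,1],[0,0.009,0,0,0,0,1]])

```text
time: 5.35
tool_pos: [0.6058, -0.0046, -0.01]
tool_rot: [-1.57, 0.0, -1.746]
contact_force: [0.1, -0.1, 0.5]
opening: 0.0004
```

Emit:
apply_moves(plan=[[0.02,0,-0.012,0,0,0,1],[0.04,0,-0.019,0,0,0,1],[0.059,0,-0.031,0,0,0,1],[0.075,0,-0.045,0,0,0,1],[0.087,0,-0.059,0,0,0,1]])

```text
time: 5.98
tool_pos: [0.5322, -0.0811, -0.01]
tool_rot: [-1.569, 0.0, -1.747]
contact_force: [1.2, 1.2, 0.0]
opening: 0.0004
```

Emit:
apply_moves(plan=[[0.004,0,-0.007,0,0,0,1],[0.008,0,-0.014,0,0,0,1],[0.008,0,-0.014,0,0,0,1],[0.008,0,0.01,0,0,0,1],[-0.012,-0.06,0.01,0,0,0,1]])

```text
time: 6.6
tool_pos: [0.5419, -0.07, 0.0437]
tool_rot: [-1.583, 0.001, -1.747]
contact_force: [0.9, 0.1, 0.6]
opening: 0.0006
```

Emit:
apply_moves(plan=[[-0.01,-0.03,-0.02,0,0,0,-1],[-0.01,-0.05,-0.03,0,0,0,-1],[-0.01,-0.05,-0.03,0,0,0,-1],[-0.01,-0.05,-0.03,0,0,0,-1],[-0.01,-0.05,-0.03,0,0,0,-1]])

```text
time: 7.22
tool_pos: [0.5162, -0.0551, 0.0976]
tool_rot: [-1.573, 0.0, -1.746]
contact_force: [0.1, 0.7, 0.4]
opening: 0.0459
```

Run:
```python
from h import *
import pickle
s=robot.observe(); im=cams.read_camera("wrist"); print(s["time"],s["tool_pos"],s["tool_rot"],s["opening"])
pickle.dump(s,open("w3.pkl","wb")); cv2.imwrite("pics/w3.png",im); cv2.imwrite("pics/w3b.png",cv2.resize(im,(800,600)))
```

```text
7.225 [ 0.51618403 -0.05509277  0.09761214] [-1.57268092e+00  1.72880380e-04 -1.74577659e+00] 0.045865940954276194
```

View pics/w3b.png

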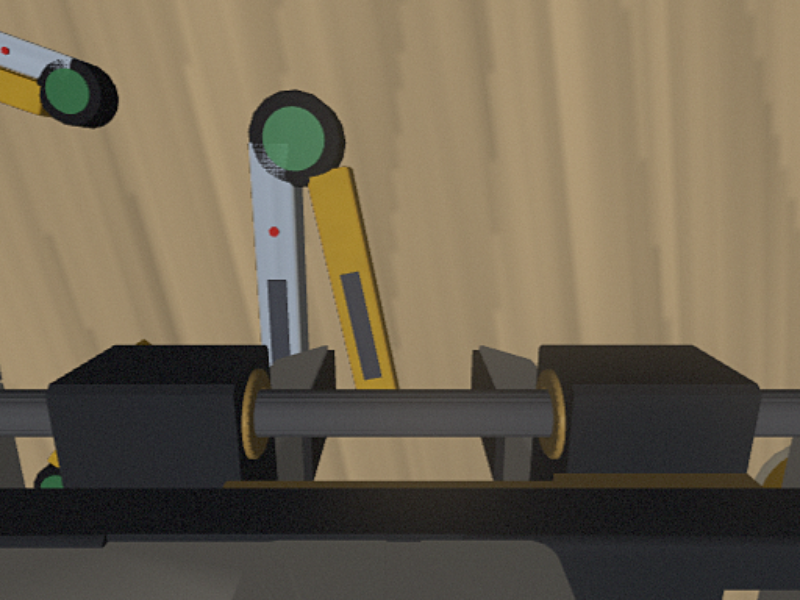

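Run:
```python
from h import *
import pickle
s=pickle.load(open("w3.pkl","rb"))
p=px2w("wrist",np.array([(293,138),(256,230),(262,330),(250,150),(352,170),(396,370)])*.64,.024,s)[:,:2]; print(p.round(4))
for i,j in((3,2),(4,5)): d=p[j]-p[i]; print(np.degrees(np.arctan2(d[1],d[0])))
for H in (p[0],np.array([.4785,.0355])):
    a=np.radians(-10.3); O=H-.065*np.array([-np.sin(a),np.cos(a)]); print("O",O,plan((*O,-.013),down(a),s))
```

```text
[[ 0.4774  0.0352]
 [ 0.4486 -0.0052]
 [ 0.4386 -0.0579]
 [ 0.4553  0.0334]
 [ 0.5029  0.0154]
 [ 0.5055 -0.0931]]
-100.37313610921656
-88.58303508881961
O [ 0.46581187 -0.02872115] (array([-17.2, 110.7, -54. ]), array([ 0.11,  0.27, -0.01]))
O [ 0.46687786 -0.02845253] (array([-17.6, 110.7, -53. ]), array([ 0.11,  0.27, -0.01]))
```

Emit:
apply_moves(plan=[[-0.017,0,-0.03,0,0,0,-1],[-0.017,0,-0.053,0,0,0,-1],[-0.017,0,-0.053,0,0,0,-1],[-0.017,0,-0.053,0,0,0,-1],[-0.017,0.03,-0.053,0,0,0,-1]])

```text
time: 7.9
tool_pos: [0.4702, -0.0299, 0.07]
tool_rot: [-1.565, -0.0, -1.746]
contact_force: [-0.3, -0.2, -1.0]
opening: 0.0913
```

Run:
```python
from h import *
s=robot.observe(); im=cams.read_camera("wrist"); print(s["time"],s["tool_pos"],s["opening"]); cv2.imwrite("pics/w4.png",im)
hsv=cv2.cvtColor(im,cv2.COLOR_BGR2HSV); m=cv2.inRange(hsv,(50,80,60),(85,255,255)); 
n,l,st,c=cv2.connectedComponentsWithStats(m); i=1+np.argmax(st[1:,4]); print(c[i],st[i],px2w("wrist",[c[i]],.024,s), w2px("wrist",[(.4785,.0355,.024)],s))
```

```text
7.9 [ 0.47019131 -0.02993196  0.069957  ] 0.09132370027162326
[251.39475454 111.2797579 ] [ 230   89   44   45 1487] [[0.47747831 0.03509523 0.024     ]] [[252.74067146 110.42207275]]
```

Emit:
apply_moves(plan=[[-0.001,0.04,-0.004,0,0,0,-1],[-0.001,0.065,-0.004,0,0,0,-1],[-0.001,0.08,-0.004,0,0,0,-1],[-0.001,0.083,-0.004,0,0,0,-1],[-0.001,0.083,-0.004,0,0,0,-1]])

```text
time: 8.57
tool_pos: [0.464, -0.0276, -0.014]
tool_rot: [-1.57, 0.0, -1.746]
contact_force: [0.4, -0.2, -0.5]
opening: 0.0915
```

Emit:
apply_moves(plan=[[0,0,0,0,0,0,0.1],[0,0,0,0,0,0,0.2],[0,0,0,0,0,0,0.5],[0,0,0,0,0,0,1],[0,0,0,0,0,0,1]], squeeze=20)

```text
time: 9.2
tool_pos: [0.4639, -0.0275, -0.014]
tool_rot: [-1.57, 0.0, -1.746]
contact_force: [1.8, -0.0, -0.0]
opening: 0.0463
```

Emit:
apply_moves(plan=[[0,0,0,0,0,0,1],[0,0,0,0,0,0,1],[0,0,0,0,0,0,1],[0,0,0,0,0,0,1],[0,0,0,0,0,0,1]], squeeze=25)

```text
time: 9.82
tool_pos: [0.4638, -0.0275, -0.014]
tool_rot: [-1.57, 0.0, -1.746]
contact_force: [2.7, -0.8, 2.8]
opening: 0.0456
```

Emit:
apply_moves(plan=[[0,0,0,0,0,0,-1],[0,0,0,0,0,0,-1],[0,0,0,0,0,0,-1],[0,-0.05,0,0,0,0,-1],[0,-0.11,0,0,0,0,-1]])

```text
time: 10.45
tool_pos: [0.4621, -0.0271, 0.096]
tool_rot: [-1.575, 0.0, -1.746]
contact_force: [1.2, 0.1, 1.2]
opening: 0.0898
```

Emit:
apply_moves(plan=[[0.06,-0.04,0,0,0,0,1],[0.12,-0.06,0,0,2,0,1],[0.18,-0.06,0,0,4,0,1],[0.24,-0.06,0.02,0,6,0,1],[0.3,-0.06,0.04,0,7,0,1]])

```text
time: 11.08
tool_pos: [0.449, -0.3235, 0.1559]
tool_rot: [-1.571, 0.0, -1.869]
contact_force: [1.2, 0.9, 0.3]
opening: 0.0465
```

Emit:
apply_moves(plan=[[0.03,0,0.03,0,0,0,1],[0.05,0,0.04,0,0,0,1],[0.05,0,0.04,0,0,0,1],[0.05,0,0.04,0,0,0,1],[0.05,0,0.04,0,0,0,1]])

```text
time: 11.7
tool_pos: [0.473, -0.38, 0.156]
tool_rot: [-1.571, 0.0, -1.867]
contact_force: [0.3, -0.4, 0.7]
opening: 0.001
```

Run:
```python
from h import *
import pickle
s=robot.observe(); im=cams.read_camera("wrist"); print(s["time"],s["tool_pos"],s["tool_rot"],s["opening"])
pickle.dump(s,open("w5.pkl","wb")); cv2.imwrite("pics/w5.png",im); cv2.imwrite("pics/w5b.png",cv2.resize(im,(800,600)))
t=cams.read_camera("top"); cv2.imwrite("pics/t5.png",t)
```

```text
11.7 [ 0.4730337  -0.3800458   0.15597756] [-1.57106073e+00  3.58915162e-04 -1.86675646e+00] 0.0009789867903181484
```

View pics/w5b.png

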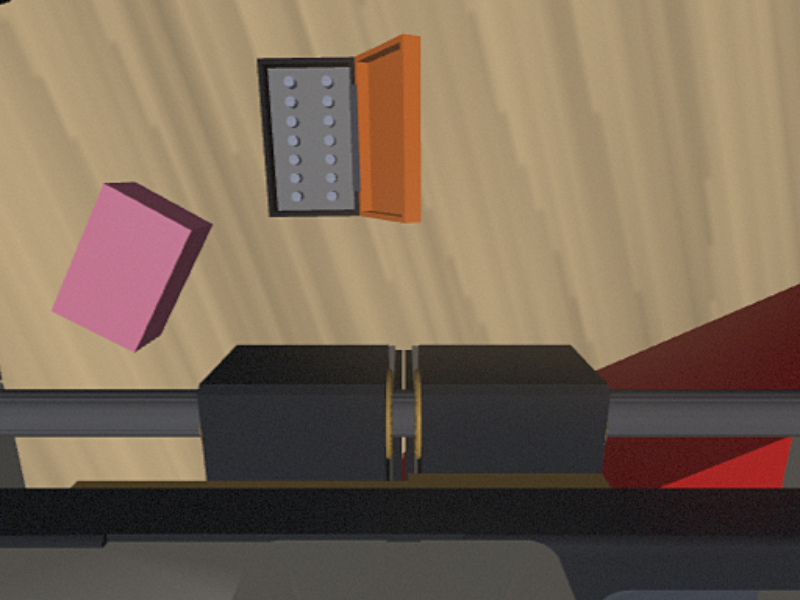

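The box rim corners are (258,59), (352,58), (359,215) and (270,216). The lid leans back, with its free edge at x≈403–420, rows 35–222. The pink block is at (130,265).

Run:
```python
from h import *
import pickle
s=pickle.load(open("w5.pkl","rb"))
c=px2w("wrist",np.array([(258,59),(353,58),(359,215),(270,216)])*.64,.026,s)[:,:2]
e=lambda i,j:(np.hypot(*(c[j]-c[i])),np.degrees(np.arctan2(*(c[j]-c[i])[::-1])))
print(c.round(4),e(0,1),e(3,2),e(2,1),e(3,0),"ctr",c.mean(0))
left=(c[0]+c[3])/2
for z in (.07,.075,.08):
    l=px2w("wrist",np.array([(412,36),(412,222)])*.64,z,s)[:,:2]; d=l[0]-l[1]
    print(z,np.hypot(*d),np.degrees(np.arctan2(*d[::-1])),l.mean(0))
```

```text
[[ 0.431  -0.2324]
 [ 0.4834 -0.2478]
 [ 0.4588 -0.3336]
 [ 0.4059 -0.3181]] (np.float64(0.05461755874801756), np.float64(-16.402665468585496)) (np.float64(0.05511332376672263), np.float64(-16.299656457364808)) (np.float64(0.08919983470595139), np.float64(74.02429118532092)) (np.float64(0.08929660330696614), np.float64(73.7057818412539)) ctr [ 0.44475693 -0.28297885]
0.07 0.09024833049843643 73.31732825083019 [ 0.50241811 -0.2997372 ]
0.075 0.08857651515378168 73.31732825083016 [ 0.5022386 -0.3000512]
0.08 0.08690469980912689 73.31732825083019 [ 0.50205908 -0.3003652 ]
```

Emit:
apply_moves(plan=[[-0.043,0,0.015,0,0,0,1],[-0.085,0,0.03,0,0,0,1],[-0.085,0.05,0.03,0,0,0,1],[-0.085,0.09,0.03,0,0,0,1],[-0.085,0.117,0.03,0,0,0,1]])

```text
time: 12.42
tool_pos: [0.5261, -0.3075, 0.0371]
tool_rot: [-1.573, 0.001, -1.867]
contact_force: [-0.6, -0.2, 0.4]
opening: 0.0008
```

Emit:
apply_moves(plan=[[0,0,-0.02,0,0,0,1],[0,0,-0.035,0,0,0,1],[0,0.002,-0.05,0,0,0,1],[0,0.006,-0.062,0,0,0,1],[0,0.009,-0.072,0,0,0,1]])

```text
time: 13.05
tool_pos: [0.4571, -0.287, 0.0296]
tool_rot: [-1.571, 0.0, -1.867]
contact_force: [0.7, -0.3, 0.2]
opening: 0.0007
```

Emit:
apply_moves(plan=[[0,0.004,-0.008,0,0,0,1],[0,0.008,-0.014,0,0,0,1],[0,0.01,-0.02,0,0,0,1],[0,0.01,-0.022,0,0,0,1],[0,0.01,-0.022,0,0,0,1]])

```text
time: 13.68
tool_pos: [0.4367, -0.2812, 0.0198]
tool_rot: [-1.571, 0.0, -1.868]
contact_force: [-0.0, 0.4, -0.3]
opening: 0.0005
```

Run:
```python
from h import *
im=cams.read_camera("scene"); cv2.imwrite("pics/s6.png",im); t=cams.read_camera("top"); s=robot.observe(); print(s["time"],s["tool_pos"],s["contact_force"])
a=cv2.resize(im[200:290,90:210],(400,300),interpolation=cv2.INTER_CUBIC); b=cv2.resize(t[170:260,320:440],(400,300),interpolation=cv2.INTER_CUBIC)
cv2.imwrite("pics/s6b.png",np.hstack([a,b]))
```

```text
13.775 [ 0.43699572 -0.28132495  0.01987885] [-0.16178747  0.25086683 -0.44360508]
```

View pics/s6b.png

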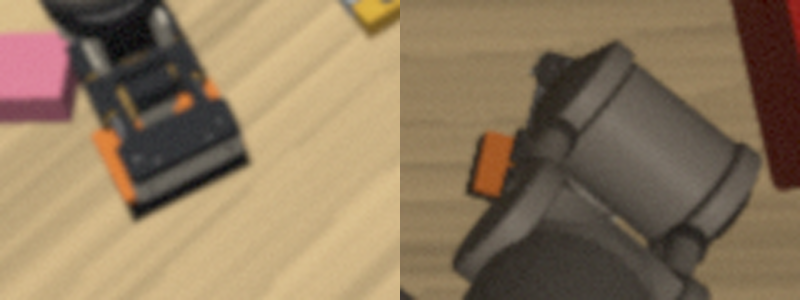

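The lid is over the box and almost down. Next I press it with small steps.

Emit:
apply_moves(plan=[[0,0,-0.006,0,0,0,1],[0,0.001,-0.006,0,0,0,1],[0,0.002,-0.006,0,0,0,1],[0,0.003,-0.006,0,0,0,1],[0,0.003,-0.006,0,0,0,1]])

```text
time: 14.4
tool_pos: [0.431, -0.2794, 0.0166]
tool_rot: [-1.571, 0.0, -1.868]
contact_force: [0.4, 0.1, 0.3]
opening: 0.0002
```

Emit:
apply_moves(plan=[[0,0.001,0,0,0,0,1],[0,0.001,0,0,0,0,1],[0,0.002,0,0,0,0,1],[0,0.002,0,0,0,0,1],[0,0.002,0,0,0,0,1]])

```text
time: 15.02
tool_pos: [0.431, -0.2794, 0.0148]
tool_rot: [-1.571, 0.0, -1.868]
contact_force: [-0.2, -0.1, -0.3]
opening: 0.0006
```

Emit:
apply_moves(plan=[[0,0.001,0,0,0,0,1],[0,0.002,0,0,0,0,1],[0,0.003,0,0,0,0,1],[0,0.003,0,0,0,0,1],[0,0.003,0,0,0,0,1]])

```text
time: 15.65
tool_pos: [0.4311, -0.2794, 0.0118]
tool_rot: [-1.571, 0.0, -1.868]
contact_force: [0.5, -0.3, -1.0]
opening: 0.0002
```

Emit:
apply_moves(plan=[[0,0.001,0,0,0,0,1],[0,0.002,0,0,0,0,1],[0,0.003,0,0,0,0,1],[0,0.003,0,0,0,0,1],[0,0.003,0,0,0,0,1]])

```text
time: 16.27
tool_pos: [0.4311, -0.2796, 0.0106]
tool_rot: [-1.57, -0.001, -1.867]
contact_force: [-5.0, 3.2, 18.5]
opening: 0.0006
```

Emit:
apply_moves(plan=[[0,-0.03,0,0,0,0,1],[0,-0.08,0,0,0,0,1],[0.03,-0.12,0,0,0,0,1],[0.08,-0.145,0,0,0,0,1],[0.1,-0.145,0,0,0,0,1]])

```text
time: 16.9
tool_pos: [0.4018, -0.378, 0.1558]
tool_rot: [-1.567, -0.003, -1.869]
contact_force: [-0.2, -0.3, -0.2]
opening: 0.0004
```

Emit:
apply_moves(plan=[[0,0,0,0,0,0,1],[0,0,0,0,0,0,1],[0,0,0,0,0,0,1],[0,0,0,0,0,0,1],[0,0,0,0,0,0,1]])

```text
time: 17.52
tool_pos: [0.402, -0.3746, 0.1537]
tool_rot: [-1.571, 0.0, -1.867]
contact_force: [-0.2, -1.0, 0.3]
opening: 0.0001
```

Run:
```python
from h import *
import pickle
s=robot.observe(); im=cams.read_camera("wrist"); print(s["time"],s["tool_pos"],s["tool_rot"],s["opening"])
pickle.dump(s,open("w7.pkl","wb")); cv2.imwrite("pics/w7.png",im)
t=cams.read_camera("scene"); cv2.imwrite("pics/s7.png",t)
a=cv2.resize(im[:225,100:400],(400,300)); b=cv2.resize(t[200:290,90:210],(400,300),interpolation=cv2.INTER_CUBIC); cv2.imwrite("pics/w7b.png",np.hstack([a,b]))
```

```text
17.525 [ 0.40197929 -0.37462952  0.15369642] [-1.57094172e+00  2.00854629e-04 -1.86702161e+00] 0.0001306545303388531
```

View pics/w7b.png

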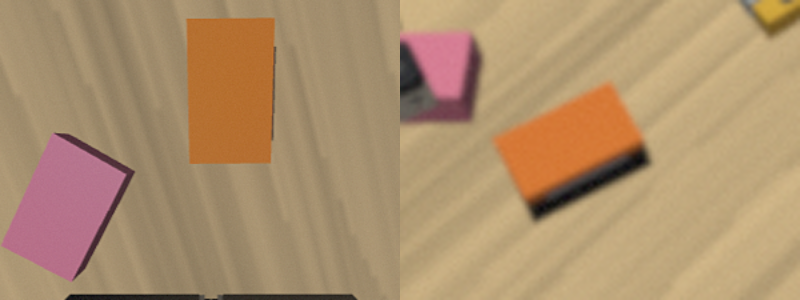

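The lid is flush in both views, so it is shut. Contact came at TCP z 0.011, which puts the fingertips 25 mm behind the TCP. Now I fit the box and case poses.

Run:
```python
from h import *
import pickle
from scipy.optimize import minimize
s=pickle.load(open("w7.pkl","rb"))
q=np.array([(187,18),(275,18),(271,163),(190,163)])*.75+[100,0]
c=px2w("wrist",q,.036,s)[:,:2]; d=c[1]-c[0]; print("box",c.mean(0),[np.hypot(*(c[i]-c[i-1])).round(4) for i in range(4)],np.degrees(np.arctan2(*d[::-1])), np.degrees(np.arctan2(*(c[1]-c[2])[::-1])))
t=cv2.imread("pics/t5.png"); hsv=cv2.cvtColor(t,cv2.COLOR_BGR2HSV)
m=cv2.inRange(hsv,(0,150,40),(6,255,255))|cv2.inRange(hsv,(174,150,40),(180,255,255)); m[:140]=0;m[245:]=0;m[:,:125]=0;m[:,225:]=0
pts=cv2.findNonZero(m); hull=cv2.convexHull(pts); print(cv2.minAreaRect(pts))
A=np.zeros((384*4,512*4),np.uint8); cv2.fillConvexPoly(A,(hull[:,0]*4+2).astype(int),255)
for sx,sy in((.236,.228),(.228,.236)):
    def cost(v):
        a=v[2]; B=np.array([[np.cos(a),-np.sin(a)],[np.sin(a),np.cos(a)]])
        P=[np.append(v[:2]+B@[i*sx/2,j*sy/2],z) for i in(-1,1) for j in(-1,1) for z in(0,.042)]
        h=cv2.convexHull(((w2px("top",P)+.5)*4).astype(np.float32)); M=np.zeros_like(A); cv2.fillConvexPoly(M,h.astype(int),255)
        return np.count_nonzero(M^A)/np.count_nonzero(A)
    b=min((minimize(cost,(.54,.27,a),method="Nelder-Mead",options=dict(initial_simplex=[(.54,.27,a),(.56,.27,a),(.54,.29,a),(.54,.27,a+.1)],xatol=1e-4)) for a in(-.15,-.05,.05)),key=lambda r:r.fun)
    print(sx,b.x,np.degrees(b.x[2]),b.fun)
# black floors
m=cv2.inRange(hsv,(0,0,0),(180,255,45)); m[:140]=0;m[245:]=0;m[:,:125]=0;m[:,222:]=0
m=cv2.morphologyEx(m,cv2.MORPH_OPEN,np.ones((5,5)))
n,l,st,ce=cv2.connectedComponentsWithStats(m)
for i in range(1,n):
    if st[i,4]>300:
        p=px2w("top",np.argwhere(l==i)[:,::-1],.006)[:,:2]; w=np.linalg.svd(p-p.mean(0),full_matrices=False)[2]; r=(p-p.mean(0))@w.T; print(st[i,4],p.mean(0),np.degrees(np.arctan2(w[0,1],w[0,0])),np.percentile(r,[1,99],axis=0))
```

```text
box [ 0.44409584 -0.2826019 ] [np.float64(0.0901), np.float64(0.056), np.float64(0.0901), np.float64(0.0557)] -16.974073425755602 73.44430885314776
((174.8558807373047, 191.87353515625), (77.31007385253906, 78.30712890625), 4.398705005645752)
0.236 [ 0.54375947  0.26267775 -0.08177272] -4.685231908496743 0.03200058967851991
0.228 [ 0.54402881  0.26301088 -0.07129494] -4.084899231384986 0.07834300335906157
427 [0.5844008  0.26298675] -98.33789435773636 [[-0.04530187 -0.02559947]
 [ 0.04552278  0.02913196]]
649 [0.49685824 0.284823  ] -91.77403285802126 [[-0.0697483  -0.0286663 ]
 [ 0.0741317   0.02469274]]
```

Emit:
apply_moves(plan=[[-0.062,0,-0.007,0,0,0,-1],[-0.124,0,-0.014,0,0,0,-1],[-0.186,0,-0.021,0,0,0,-1],[-0.248,0,-0.028,0,-4,0,-1],[-0.31,0,-0.037,0,-7,0,-1]])

```text
time: 18.25
tool_pos: [0.4573, -0.0661, 0.1541]
tool_rot: [-1.57, 0.0, -1.744]
contact_force: [1.0, -0.9, 0.2]
opening: 0.0455
```

Emit:
apply_moves(plan=[[-0.04,0.02,0,0,0,0,-1],[-0.04,0.04,0,0,0,0,-1],[-0.04,0.05,0,0,0,0,-1],[-0.04,0.05,0,0,0,0,-1],[-0.04,0.05,0,0,0,0,-1]])

```text
time: 18.88
tool_pos: [0.4645, -0.0292, 0.1044]
tool_rot: [-1.57, 0.0, -1.747]
contact_force: [0.3, -0.3, 0.0]
opening: 0.091
```

Run:
```python
from h import *
s=robot.observe(); im=cams.read_camera("wrist"); print(s["time"],s["tool_pos"],s["tool_rot"],s["opening"]); cv2.imwrite("pics/w8.png",im)
hsv=cv2.cvtColor(im,cv2.COLOR_BGR2HSV); m=cv2.inRange(hsv,(50,80,60),(85,255,255)); 
n,l,st,c=cv2.connectedComponentsWithStats(m); i=1+np.argmax(st[1:,4]); H=px2w("wrist",[c[i]],.024,s)[0]; print(c[i],st[i],H)
a=np.radians(-10.3);y=np.array([-np.sin(a),np.cos(a)])
ym=cv2.inRange(hsv,(18,140,90),(30,255,255)); n,l,st,c=cv2.connectedComponentsWithStats(ym); i=1+np.argmax(st[1:,4]); p=px2w("wrist",np.argwhere(l==i)[:,::-1],.024,s)[:,:2]; w=np.linalg.svd(p-p.mean(0),full_matrices=False)[2][0]; print("yellow",p.mean(0),np.degrees(np.arctan2(w[1],w[0])),"lat offset",(p.mean(0)-H[:2])@[np.cos(a),np.sin(a)])
O=H[:2]-.065*y; print(O,plan((*O,-.021),down(a)))
```

```text
18.875 [ 0.46448627 -0.02923104  0.10439889] [-1.56964620e+00  4.03346448e-05 -1.74673299e+00] 0.090955364052829
[256.7754159  110.41404806] [ 238   92   38   38 1082] [0.47527284 0.03570917 0.024     ]
yellow [ 0.4763822  -0.02450073] -101.03874800071655 lat offset 0.011857144431751303
[ 0.4636507  -0.02824335] (array([ -0.8, 125.5,  -1.2]), array([-0.08,  0.22, -0.  ]))
```

The yellow leg's lateral offset from the hub is 11.9 mm (12 when folded), so the fold holds. Now I grip the finder.

Emit:
apply_moves(plan=[[-0.001,0.05,-0.001,0,0,0,-1],[-0.001,0.1,-0.001,0,0,0,-1],[-0.001,0.12,-0.001,0,0,0,-1],[-0.001,0.125,-0.001,0,0,0,0],[-0.001,0.125,-0.001,0,0,0,0.3]], squeeze=30)

```text
time: 19.55
tool_pos: [0.4639, -0.0277, -0.0205]
tool_rot: [-1.57, 0.0, -1.746]
contact_force: [-0.5, 0.2, -0.1]
opening: 0.0764
```

Emit:
apply_moves(plan=[[0,0,0,0,0,0,1],[0,0,0,0,0,0,1],[0,0,0,0,0,0,1],[0,0,0,0,0,0,1],[0,0,0,0,0,0,1]], squeeze=30)

```text
time: 20.18
tool_pos: [0.4636, -0.0275, -0.0207]
tool_rot: [-1.57, 0.0, -1.745]
contact_force: [-0.8, 0.5, 6.0]
opening: 0.0453
```

Emit:
apply_moves(plan=[[0,-0.02,0,0,0,0,1],[0,-0.06,0,0,0,0,1],[0,-0.11,0,0,0,0,1],[0,-0.14,0,0,0,0,1],[0,-0.14,0,0,0,0,1]])

```text
time: 20.8
tool_pos: [0.4642, -0.0276, 0.12]
tool_rot: [-1.567, -0.0, -1.746]
contact_force: [0.8, 0.0, -4.6]
opening: 0.0456
```

Emit:
apply_moves(plan=[[-0.04,-0.02,0.01,0,0,0,1],[-0.09,-0.03,0.02,0,-1,0,1],[-0.14,-0.03,0.03,0,-3,0,1],[-0.19,-0.03,0.042,0,-5.4,0,1],[-0.228,-0.03,0.042,0,-5.4,0,1]])

```text
time: 21.42
tool_pos: [0.5437, 0.1915, 0.1455]
tool_rot: [-1.575, -0.001, -1.65]
contact_force: [0.3, -0.6, -4.2]
opening: 0.0458
```

Emit:
apply_moves(plan=[[0,0,0,0,0,0,1],[0,0,0,0,0,0,1],[0,0,0,0,0,0,1],[0,0,0,0,0,0,1],[0,0,0,0,0,0,1]])

```text
time: 22.05
tool_pos: [0.5443, 0.1892, 0.149]
tool_rot: [-1.571, 0.0, -1.652]
contact_force: [-1.2, -0.1, -4.4]
opening: 0.0452
```

Run:
```python
from h import *
import pickle
s=robot.observe(); im=cams.read_camera("wrist"); print(s["time"],s["tool_pos"],s["tool_rot"],s["opening"])
pickle.dump(s,open("w9.pkl","wb")); cv2.imwrite("pics/w9.png",im); cv2.imwrite("pics/w9b.png",cv2.resize(im,(800,600),interpolation=cv2.INTER_CUBIC))
```

```text
22.05 [0.54429782 0.18923478 0.14896242] [-1.57051287e+00  1.11658038e-04 -1.65222754e+00] 0.045206786601108336
```

View pics/w9b.png

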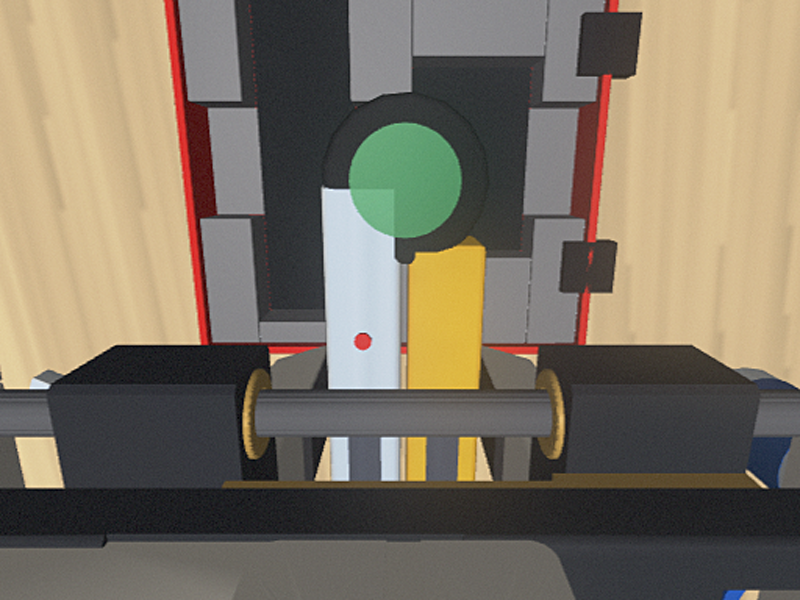

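Run:
```python
from h import *
import pickle
s=pickle.load(open("w9.pkl","rb")); P=lambda uv,z:px2w("wrist",np.array(uv)*.64,z,s)[:,:2]
L=P([(166,0),(203,345)],.042); Rr=P([(613,5),(582,340)],.042)
for e in(L,Rr): d=e[0]-e[1]; print("rim",e.round(4),np.degrees(np.arctan2(*d[::-1]))-90)
a=np.radians(-4.7); B=np.array([[np.cos(a),np.sin(a)],[-np.sin(a),np.cos(a)]]) # world->case
C=np.array([.5438,.2627]); loc=lambda p:((p-C)@B.T).round(4)
print("rimL",loc(L),"rimR",loc(Rr),"rim near",loc(P([(240,348),(300,348)],.042)))
print("long left floor",loc(P([(254,60),(268,308)],.006)),"long near end floor/top",loc(P([(290,309)],.006)),loc(P([(290,322)],.036)))
print("long right top edge",loc(P([(350,60)],.036)), "long left top",loc(P([(243,50),(255,260)],.036)))
print("short right floor",loc(P([(529,70),(522,245)],.006)),"near end",loc(P([(505,250)],.006)),loc(P([(505,258)],.036)),"far end",loc(P([(480,60)],.006)),loc(P([(480,55)],.036)),"right top",loc(P([(543,80),(527,255)],.036)), "left top",loc(P([(413,75)],.036)))
```

```text
rim [[0.4342 0.3511]
 [0.4194 0.1627]] -4.518451734642554
rim [[0.6653 0.33  ]
 [0.6506 0.1472]] -4.588142278944389
rimL [[-0.1164  0.0792]
 [-0.1158 -0.1098]] rimR [[ 0.1155  0.077 ]
 [ 0.1159 -0.1064]] rim near [[-0.0933 -0.1118]
 [-0.0565 -0.1117]]
long left floor [[-0.0827  0.0577]
 [-0.0845 -0.0961]] long near end floor/top [[-0.0697 -0.0968]] [[-0.0632 -0.0969]]
long right top edge [[-0.0223  0.0518]] long left top [[-0.0801  0.0568]
 [-0.082  -0.0582]]
short right floor [[ 0.0822  0.0523]
 [ 0.0843 -0.0533]] near end [[ 0.0734 -0.0566]] [[ 0.0675 -0.0568]] far end [[0.0525 0.0578]] [[0.0482 0.0544]] right top [[ 0.0833  0.0418]
 [ 0.0806 -0.055 ]] left top [[0.012  0.0443]]
```

Run:
```python
from h import *
import pickle
s=pickle.load(open("w9.pkl","rb")); h=px2w("wrist",np.array([(405,180)])*.64,.1935,s)[0]
Rm=R.from_euler("xyz",s["tool_rot"]).as_matrix(); print("hub in tool",(Rm.T@(h-s["tool_pos"]))*1000)
print("recess",[px2w("wrist",np.array([q])*.64,.036,s)[0].round(4) for q in((245,103),(252,215))])
print(plan((.492,.267,.06),down(np.radians(-4.6))))
```

```text
hub in tool [-64.12203909 -44.53023622   0.63917029]
recess [array([0.4654, 0.2991, 0.036 ]), array([0.4597, 0.2379, 0.036 ])]
(array([-73.1,  89. , -58.5]), array([-0.02, -0.06, -0.01]))
```

Emit:
apply_moves(plan=[[-0.035,0,-0.03,0,0,0,1],[-0.073,0,-0.058,0,0,0,1],[-0.073,0.04,-0.058,0,0,0,1],[-0.073,0.08,-0.058,0,0,0,1],[-0.073,0.105,-0.058,0,0,0,1]])

```text
time: 22.72
tool_pos: [0.4914, 0.267, 0.0422]
tool_rot: [-1.572, -0.001, -1.651]
contact_force: [-0.3, 0.1, -3.2]
opening: 0.0454
```

Emit:
apply_moves(plan=[[0,0,0,0,0,0,1],[0,0,0,0,0,0,1],[0,0,0,0,0,0,1],[0,0,0,0,0,0,1],[0,0,0,0,0,0,1]])

```text
time: 23.35
tool_pos: [0.4925, 0.2673, 0.0443]
tool_rot: [-1.57, 0.0, -1.651]
contact_force: [0.6, -0.1, -4.9]
opening: 0.0454
```

Emit:
apply_moves(plan=[[0,0.015,0,0,0,0,1],[0,0.03,0,0,0,0,1],[0,0.044,0,0,0,0,1],[0,0.053,0,0,0,0,1],[0,0.056,0,0,0,0,1]])

```text
time: 23.98
tool_pos: [0.4919, 0.2671, -0.0131]
tool_rot: [-1.572, -0.001, -1.651]
contact_force: [-0.7, 0.7, -4.2]
opening: 0.0455
```

Emit:
apply_moves(plan=[[0,0.001,0,0,0,0,1],[0,0.002,0,0,0,0,1],[0,0.0025,0,0,0,0,1],[0,0.0025,0,0,0,0,1],[0,0.0025,0,0,0,0,1]])

```text
time: 24.6
tool_pos: [0.4924, 0.2673, -0.0145]
tool_rot: [-1.57, 0.0, -1.651]
contact_force: [0.2, 0.2, -4.5]
opening: 0.0456
```

Still carrying the weight, so I lower in millimetre steps.

Emit:
apply_moves(plan=[[0,0.0005,0,0,0,0,1],[0,0.001,0,0,0,0,1],[0,0.001,0,0,0,0,1],[0,0.001,0,0,0,0,1],[0,0.001,0,0,0,0,1]])

```text
time: 25.22
tool_pos: [0.4924, 0.2673, -0.0147]
tool_rot: [-1.57, 0.0, -1.651]
contact_force: [-3.4, -1.9, 6.0]
opening: 0.0458
```

Emit:
apply_moves(plan=[[0,-0.0005,0,0,0,0,0],[0,-0.0005,0,0,0,0,-0.2],[0,-0.0005,0,0,0,0,-0.3],[0,-0.0005,0,0,0,0,-0.3],[0,-0.0005,0,0,0,0,-0.3]])

```text
time: 25.85
tool_pos: [0.4923, 0.2673, -0.0152]
tool_rot: [-1.571, 0.0, -1.651]
contact_force: [-0.8, 0.1, 0.2]
opening: 0.0594
```

Emit:
apply_moves(plan=[[0,-0.01,0,0,0,0,-0.3],[0,-0.03,0,0,0,0,-0.3],[0,-0.07,0,0,0,0,-0.3],[0,-0.12,0,0,0,0,-0.3],[0,-0.16,0,0,0,0,-0.3]])

```text
time: 26.48
tool_pos: [0.4926, 0.2674, 0.1477]
tool_rot: [-1.569, 0.001, -1.651]
contact_force: [0.5, -0.8, -1.1]
opening: 0.0599
```

Emit:
apply_moves(plan=[[0.06,0,0,0,0,0,-1],[0.12,0,0,0,0,0,-1],[0.18,0,-0.001,0,0,0,-1],[0.24,0,-0.002,0,0,0,-1],[0.3,0,-0.002,0,0,0,-1]])

```text
time: 27.1
tool_pos: [0.4659, -0.0335, 0.1457]
tool_rot: [-1.569, -0.0, -1.651]
contact_force: [0.5, -0.1, 0.9]
opening: 0.0916
```

Emit:
apply_moves(plan=[[0.06,0,0,0,3,0,-1],[0.12,0,0,0,6,0,-1],[0.18,0,-0.001,0,9,0,-1],[0.23,0,-0.002,0,12.2,0,-1],[0.252,0,-0.002,0,12.2,0,-1]])

```text
time: 27.72
tool_pos: [0.4434, -0.2851, 0.1454]
tool_rot: [-1.57, -0.0, -1.867]
contact_force: [0.9, 0.4, -0.4]
opening: 0.0919
```

Emit:
apply_moves(plan=[[0,0,0,0,0,0,-1],[0,0,0,0,0,0,-1],[0,0,0,0,0,0,-1],[0,0.02,0,0,0,0,-1],[0,0.04,0,0,0,0,-1]])

```text
time: 28.35
tool_pos: [0.4444, -0.2816, 0.1047]
tool_rot: [-1.57, -0.0, -1.862]
contact_force: [-0.9, -0.5, -0.6]
opening: 0.092
```

Run:
```python
from h import *
print(robot.observe()["tool_pos"],plan((.4441,-.2826,-.017),down(np.radians(-16.7))))
```

```text
[ 0.44440244 -0.28160469  0.10471795] (array([ 1.000e+00,  1.217e+02, -1.000e-01]), array([-0.05, -0.01,  0.01]))
```

Emit:
apply_moves(plan=[[0.001,0.05,0,0,0,0,-1],[0.001,0.1,0,0,0,0,-1],[0.001,0.12,0,0,0,0,-1],[0.001,0.122,0,0,0,0,-0.5],[0.001,0.122,0,0,0,0,-0.2]], squeeze=25)

```text
time: 28.98
tool_pos: [0.4444, -0.2835, -0.0163]
tool_rot: [-1.569, -0.0, -1.863]
contact_force: [0.2, -0.2, 0.8]
opening: 0.0761
```

Emit:
apply_moves(plan=[[0,0,0,0,0,0,0],[0,0,0,0,0,0,1],[0,0,0,0,0,0,1],[0,0,0,0,0,0,1],[0,0,0,0,0,0,1]])

```text
time: 29.6
tool_pos: [0.4438, -0.2837, -0.0163]
tool_rot: [-1.57, -0.0, -1.864]
contact_force: [-1.2, 1.2, 5.8]
opening: 0.0559
```

Emit:
apply_moves(plan=[[0,-0.02,0,0,0,0,1],[0,-0.06,0,0,0,0,1],[0,-0.11,0,0,0,0,1],[0,-0.16,0,0,0,0,1],[0,-0.16,0,0,0,0,1]])

```text
time: 30.22
tool_pos: [0.4452, -0.285, 0.1462]
tool_rot: [-1.564, -0.003, -1.864]
contact_force: [0.3, 0.4, -6.6]
opening: 0.0559
```

Emit:
apply_moves(plan=[[-0.05,0,0,0,0,0,1],[-0.11,0,-0.002,0,0,0,1],[-0.17,0,-0.005,0,0,0,1],[-0.23,0,-0.008,0,0,0,1],[-0.29,0,-0.01,0,0,0,1]])

```text
time: 30.85
tool_pos: [0.5167, -0.0011, 0.1406]
tool_rot: [-1.575, -0.001, -1.865]
contact_force: [1.2, -0.1, -5.0]
opening: 0.0561
```

Emit:
apply_moves(plan=[[-0.06,0,0,0,-3,0,1],[-0.12,0,0,0,-6,0,1],[-0.18,0,-0.004,0,-9,0,1],[-0.23,0,-0.008,0,-12.1,0,1],[-0.272,0,-0.008,0,-12.1,0,1]])

```text
time: 31.48
tool_pos: [0.5875, 0.2614, 0.1396]
tool_rot: [-1.575, -0.002, -1.651]
contact_force: [0.9, -0.7, -5.0]
opening: 0.0559
```

Emit:
apply_moves(plan=[[0,0,0,0,0,0,1],[0,0,0,0,0,0,1],[0,0,0,0,0,0,1],[0,0.02,0,0,0,0,1],[0,0.05,0,0,0,0,1]])

```text
time: 32.1
tool_pos: [0.5898, 0.2586, 0.0934]
tool_rot: [-1.568, 0.001, -1.655]
contact_force: [0.4, -1.1, -5.4]
opening: 0.0559
```

Run:
```python
from h import *
s=robot.observe(); im=cams.read_camera("wrist"); cv2.imwrite("pics/w10.png",im)
print(s["time"],s["tool_pos"],s["tool_rot"],s["opening"],plan((.5906,.2589,-.0095),down(np.radians(-4.6))))
```

```text
32.1 [0.58977602 0.25861367 0.09339503] [-1.56824551e+00  1.01957070e-03 -1.65466963e+00] 0.05586485240062546 (array([-1.8, 97.5,  4.2]), array([ 0.33, -0.21,  0.13]))
```

Emit:
apply_moves(plan=[[0,0.02,0,0,0,0,1],[0,0.04,0,0,0,0,1],[0,0.05,0,0,0,0,1],[0,0.05,0,0,0,0,1],[0,0.05,0,0,0,0,1]])

```text
time: 32.78
tool_pos: [0.5896, 0.2596, 0.0439]
tool_rot: [-1.569, 0.001, -1.653]
contact_force: [0.1, -0.4, -5.6]
opening: 0.0552
```

Run:
```python
from h import *
s=robot.observe(); print(s["time"],s["tool_pos"],s["tool_rot"],plan((.5906,.2589,-.0095),down(np.radians(-4.6)),s))
```

```text
32.775 [0.58961997 0.25959074 0.04390672] [-1.56917349e+00  6.82024642e-04 -1.65332494e+00] (array([ 0.6, 53.4,  0.9]), array([-0.09, -0.13, -0.04]))
```

Emit:
apply_moves(plan=[[0.001,0.015,0.001,0,0,0,1],[0.001,0.03,0.001,0,0,0,1],[0.001,0.042,0.001,0,0,0,1],[0.001,0.049,0.001,0,0,0,1],[0.001,0.051,0.001,0,0,0,1]])

```text
time: 33.4
tool_pos: [0.5896, 0.2585, -0.0089]
tool_rot: [-1.572, -0.0, -1.653]
contact_force: [-0.3, 0.6, -5.6]
opening: 0.0557
```

Emit:
apply_moves(plan=[[0,0.001,0,0,0,0,1],[0,0.002,0,0,0,0,1],[0,0.0025,0,0,0,0,1],[0,0.0025,0,0,0,0,1],[0,0.0025,0,0,0,0,1]])

```text
time: 34.02
tool_pos: [0.5901, 0.2586, -0.0102]
tool_rot: [-1.57, 0.0, -1.653]
contact_force: [-0.4, -1.0, -1.0]
opening: 0.0559
```

Emit:
apply_moves(plan=[[0,0.0005,0,0,0,0,1],[0,0.0005,0,0,0,0,1],[0,0.0005,0,0,0,0,1],[0,0.0005,0,0,0,0,1],[0,0.0005,0,0,0,0,1]])

```text
time: 34.65
tool_pos: [0.5901, 0.2586, -0.0102]
tool_rot: [-1.57, 0.0, -1.653]
contact_force: [-2.1, -0.5, 4.6]
opening: 0.0561
```

Emit:
apply_moves(plan=[[0,0,0,0,0,0,0],[0,0,0,0,0,0,-0.4],[0,0,0,0,0,0,-0.5],[0,0,0,0,0,0,-0.5],[0,0,0,0,0,0,-0.5]])

```text
time: 35.28
tool_pos: [0.5899, 0.2585, -0.0113]
tool_rot: [-1.571, 0.0, -1.653]
contact_force: [-0.1, 0.5, -0.8]
opening: 0.069
```

Emit:
apply_moves(plan=[[0,-0.01,0,0,0,0,-0.5],[0,-0.03,0,0,0,0,-0.5],[0,-0.07,0,0,0,0,-0.5],[0,-0.12,0,0,0,0,-0.5],[0,-0.16,0,0,0,0,-0.5]])

```text
time: 35.9
tool_pos: [0.5903, 0.2586, 0.1519]
tool_rot: [-1.568, 0.001, -1.653]
contact_force: [0.8, -0.9, 0.1]
opening: 0.0689
```

Emit:
apply_moves(plan=[[0.06,0,0,0,0,0,-1],[0.12,0,0,0,0,0,-1],[0.17,0,0,0,0,0,-1],[0.17,0,0,0,0,0,-1],[0.17,0,0,0,0,0,-1]])

```text
time: 36.52
tool_pos: [0.5761, 0.0894, 0.1495]
tool_rot: [-1.57, 0.001, -1.654]
contact_force: [0.7, 0.1, -0.3]
opening: 0.0917
```

Run:
```python
from h import *
import pickle
s=robot.observe(); im=cams.read_camera("wrist"); t=cams.read_camera("top"); q=cams.read_camera("scene"); print(s["time"],s["tool_pos"],s["tool_rot"],s["contact_force"])
pickle.dump(s,open("w11.pkl","wb"))
for n,i in(("w11",im),("t11",t),("s11",q)): cv2.imwrite(f"pics/{n}.png",i)
a=cv2.resize(im[:260],(800,406))[:340]
b=np.hstack([cv2.resize(t[130:250,120:280],(347,260),interpolation=cv2.INTER_CUBIC),cv2.resize(q[80:200,230:439],(453,260),interpolation=cv2.INTER_CUBIC)])
cv2.imwrite("pics/f11.png",np.vstack([a,b]))
```

```text
36.525 [0.57613275 0.08935326 0.14947372] [-1.56981996e+00  6.25879750e-04 -1.65365832e+00] [ 0.68899796  0.12031898 -0.26934064]
```

View pics/f11.png

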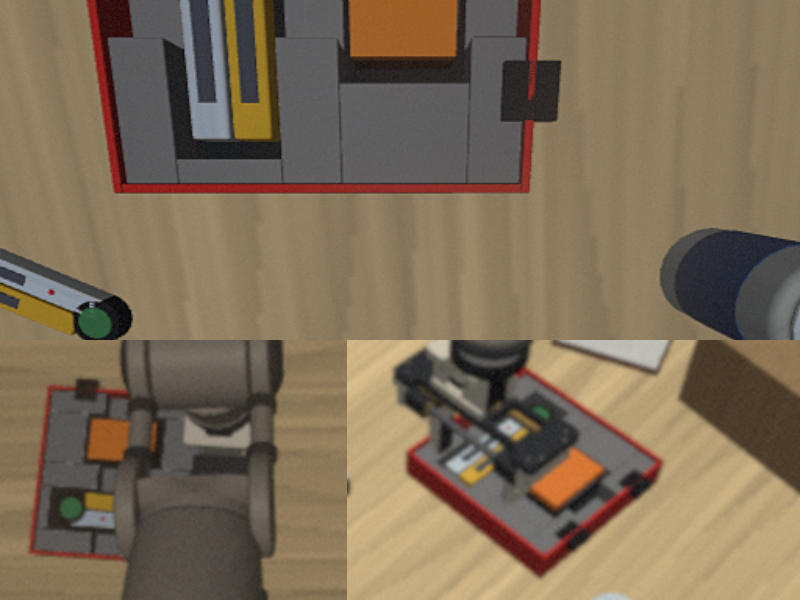

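The finder lies folded and down in the long pocket. The shut box is in the short pocket, with clearance all round in all three views and the gripper clear. Handing in.

Run:
```python
from h import *
print(robot.hand_in())
```

```text
the job is handed in; nothing more can be done
None
```

I folded the angle finder and shut the bit box's lid where each lay on the bench. I then set the finder flat in the long pocket and the box upright in the short pocket. The job was handed in at about 37 s of the 72 s limit.

**Final checks:**
- **Finder:** after folding, the jaws closed to 45.6 mm (46 mm when folded). The yellow leg was 11.9 mm to the side of the hub (12 mm when folded).
- **Lid:** it took about 18 N to press shut and then looked flush in the wrist and scene views.
- **Placing:** I lowered each item until the force reading changed from its weight to the floor pushing back. That happened within about 1 mm of the expected height, and only then did I release.
- **Last pictures:** the wrist, top and scene views show both items inside their pockets with room around them and the gripper clear. I did not measure their final positions again.
- **Other objects:** the arm never went near the can, jar or tape, but I did not measure them again at the end.

**What disagreed or failed:**
- **Fingertips:** they are about 25 mm behind the reported TCP, not 11 mm ahead. My first folding sweep passed over the leg without touching it, so I repeated it lower.
- **Case position:** the top and wrist cameras disagreed by about 6 mm on the pocket centres along the case. I used the wrist camera's figures.

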